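# Clamp a waxed cheese flat in the sampling chuck

## Task

Take the red-waxed cheese, which stands on edge in the wooden rack, and lay it flat in the middle of the three-jaw chuck: on the way, lay it down on its flat face on the white board and let go of it, then take it up again from above; do not drop it. Then swing the chuck's orange handle round clockwise (seen from above) until all three jaws grip the cheese tightly, and let go. Leave the other two cheeses in the rack, and do not push the tubs or the jar about.

Things in the scene. Friction and masses are not known exactly. Their poses are not given: they have to be found in the camera images.
- cheese_red: the cheese to clamp, coated in red wax: cylinder 56 mm in diameter and 32 mm thick, about 90 g; origin at its centre, its own y axis is the cylinder's axis (horizontal while it stands on edge in the rack). Starts on edge in one of the rack's three places, which place varies
- cheese_green: green-waxed cheese, to stay in the rack: cylinder 56 mm in diameter and 32 mm thick, about 90 g; origin at its centre, its own y axis is the cylinder's axis (horizontal while it stands on edge in the rack)
- cheese_ivory: ivory-waxed cheese, to stay in the rack: cylinder 56 mm in diameter and 32 mm thick, about 90 g; origin at its centre, its own y axis is the cylinder's axis (horizontal while it stands on edge in the rack)
- rack: fixed low wooden rack, 76 mm (its x) by 250 mm (its y), origin at the centre of its underside; base 8 mm thick with two rails along y, 10 mm wide, inner edges 17 mm either side of the middle, tops 22 mm high. Three cheeses stand on edge on the rails like wheels, their axes along the rack's y, at y = -80, 0 and +80 mm, centres 44 mm above the table; there is nothing between neighbours (48 mm gap)
- board: fixed white plastic board, 140 x 140 mm, 10 mm thick, origin at the centre of its underside; free room to lay the cheese down. A cheese standing on edge on it can be pushed over at its top with the shut fingers
- chuck: fixed three-jaw chuck on the table, its axis upright; origin on the axis at table height; foot 124 mm in diameter, sleeve 112 mm in diameter between 19 and 39 mm height, round face plate 92 mm in diameter whose top is 44 mm above the table
- chuck_face (a point): centre of the chuck's face plate, on the axis 44 mm above the table, z up: the cheese lies flat here, its centre 16 mm above this point
- sleeve (a joint): turn of the knurled chuck sleeve with the orange handle, rad: 0 = jaws fully open, grows as it turns clockwise seen from above, end stop 1.7. Starts at 0 to 0.25. The jaws meet the 56 mm cheese at about 1.2, where the handle comes to a firm stop. The sleeve stays where it is left; turning it takes about 4 N at the handle. Turned on against the cheese with some 10 to 20 N, the jaws stay tight
- handle_top (a point): top centre of the orange handle, an upright round pin 14 mm in diameter, fixed to the sleeve 85 mm from the chuck axis; its top is 90 mm above the table, it is free from 33 mm up, and moves with the sleeve
- jaw_a: one of the chuck's three steel jaws, a block 14 mm long and 14 mm wide with a smooth rounded nose, 11 mm high, standing on the chuck face; origin on the chuck axis at face height (does not tell how far the jaw has moved in); its x axis points outward to the jaw. All three move in together by 7.5 mm per rad of the sleeve; with the sleeve at 0 their noses lie 37 mm from the axis
- jaw_b: one of the chuck's three steel jaws, a block 14 mm long and 14 mm wide with a smooth rounded nose, 11 mm high, standing on the chuck face; origin on the chuck axis at face height (does not tell how far the jaw has moved in); its x axis points outward to the jaw. All three move in together by 7.5 mm per rad of the sleeve; with the sleeve at 0 their noses lie 37 mm from the axis
- jaw_c: one of the chuck's three steel jaws, a block 14 mm long and 14 mm wide with a smooth rounded nose, 11 mm high, standing on the chuck face; origin on the chuck axis at face height (does not tell how far the jaw has moved in); its x axis points outward to the jaw. All three move in together by 7.5 mm per rad of the sleeve; with the sleeve at 0 their noses lie 37 mm from the axis
- tub_a: white lidded tub, 66 mm in diameter, 60 mm high, bystander; origin at the centre of its underside
- tub_b: white lidded tub, 80 mm in diameter, 50 mm high, bystander; origin at the centre of its underside
- jar: jar with a yellow cap, 64 mm in diameter, 85 mm high, bystander; origin at the centre of its underside
There are look-alikes about, which are no part of the job. Of the things shaped like the cheese_red, the red one is meant. What is shaped like the chuck but purple is not meant.

How it is judged (in metres and radians):
On the way, in this order (a step that is already met when the one before it is completed fails the run):
1. the red cheese lies flat on the white board, let go ((angle between cheese_red's own y axis and vertical below 0.15 rad or angle between cheese_red's own y axis and vertical above 2.99 rad) and contact force between cheese_red and the fingers below 0.05 N and linear speed of cheese_red below 0.05 m/s and horizontal distance between cheese_red and board below 0.1 m and height (world z) of cheese_red below 0.035 m), for 0.1 s.
2. the red cheese lies flat on the chuck face, let go, while the jaws are still open (horizontal distance between cheese_red and chuck_face below 0.01 m and z of cheese_red in the frame of chuck_face between 0.013 and 0.0195 m and angle between the y axis of cheese_red and the z axis of chuck, either way round below 0.1 rad and value of joint sleeve below 0.95 rad and contact force between cheese_red and the fingers below 0.05 N), for 0.1 s.
At the end, for the whole second after the job is handed in: The red cheese lies flat (within 0.1 rad) on the chuck face, within 5 mm of its centre and at rest, with each of the three jaws pressing on it with more than 1.5 N after the handle is let go; the green and ivory cheeses still stand in the rack (z of cheese_red in the frame of chuck_face between 0.013 and 0.0195 m and angle between the y axis of cheese_red and the z axis of chuck, either way round below 0.1 rad and horizontal distance between cheese_red and chuck_face below 0.005 m and contact force between cheese_red and jaw_a above 1.5 N and contact force between cheese_red and jaw_b above 1.5 N and contact force between cheese_red and jaw_c above 1.5 N and linear speed of cheese_red below 0.02 m/s and horizontal distance between each of cheese_green, cheese_ivory and rack below 0.12 m and height (world z) of each of cheese_green, cheese_ivory above 0.035 m); the robot touches nothing.
It fails at once if another cheese is moved more than 40 mm (distance of any of cheese_green, cheese_ivory from where it was at the start of the episode above 0.04 m).
It fails at once if a tub or the jar is moved more than 40 mm (distance of any of tub_a, tub_b, jar from where it was at the start of the episode above 0.04 m).
It fails at once if the red cheese is dropped (falls freely, faster than 0.9 m/s) (linear speed of cheese_red above 0.9 m/s and contact force between cheese_red and the fingers below 0.01 N).
It also fails if it takes over 72 s, if anything falls off the work surface, if the arm or the gripper's body presses on something with over 40 N, if the wrist force passes 120 N, or if a joint passes its speed limit or range.

## Robot

A 6-joint arm with a two-finger parallel gripper is mounted at the origin on the work surface. World frame = base frame: x ahead of the robot, y to its left, z up, the work surface at z = 0. Lengths are in m, angles in degrees, forces in N, time in s.
With the tool pointing down it reaches from about 0.325 to 0.85 m from the base axis. Payload 15.5 kg.
Tool frame: the origin (TCP) lies at the very end of the fingers, on their centre line; the grasp point (between the pads) lies arm.grip_depth behind it (arm.grip_depth is the distance from the TCP to the grasp point, in m); z points along the fingers, y is the line along which they close (so a half turn about z gives the same grasp; the last joint's range is limited). The gripper opens to 91 mm and grips with 3 to 60 N. Pads are 32 mm wide; open, the fingers measure 118 mm over their backs; the gripper's body (76 mm by 178 mm) begins 60 mm behind the grasp point.
Start: joints at [-82.477, 28.281, 77.091, -0, 74.628, -5.472], TCP at [0.141, -0.609, 0.214] pointing down, gripper open.
Joint ranges: [-166.48, 166.48], [-47.26, 123.95], [12.59, 153.08], [-70.14, 250.14], [6.76, 159.57], [-176.63, 176.63]. Speed limits (degrees/s): [108.29, 108.29, 147.25, 172.46, 172.46, 172.46].

## Interface

Orientations are given as a 3x3 rotation matrix whose columns are the frame's x, y, z axes.
In Python, from rig import arm gives the robot as it stands. Calls block until the motion is done:
- arm.move_to(position, orientation): joint-space move of the TCP to a pose.
- arm.move_l(position, orientation=None, feed=0.15): straight line of the TCP; orientation=None keeps the orientation; feed is the mean speed in m/s.
- arm.move_joints(angles): joint-space move.
- arm.grip(opening): finger opening in m; the grip force is fixed at half the most; returns when the fingers have stopped.
- arm.sleep(seconds).
- arm.solve_ik(position, orientation): joint angles nearest the present ones, or None.
- arm.snapshot(name): name is "scene" or "top" or "wrist"; returns the picture (480x640x3 uint8, red, green, blue); there is no depth.
- arm.get_calibration(name): a dict with "intrinsics" (3x3 intrinsics, pixels), "cam_to_world" (4x4, takes a point from camera to world coordinates). Camera axes: x right, y down, z forward; pixel columns grow to the right and rows downward; lengths in m; the calibration is good to about 2 mm. The wrist camera is an equidistant fisheye: a pixel r from the principal point sees the ray r / f radians off the axis. A picture is of the moment at which its call begins: read the wrist's pose just before it. get_calibration takes no time and is no camera call; for the wrist camera it gives the pose at the moment of the call.
A pose or a line that the arm cannot do raises arm.Unreachable and nothing moves.
- arm.sign_off(): hands the job in; it is judged then, once.
Readings, each from a call of its own:
- arm.current_t(): time.
- arm.current_joint_positions(): joint angles.
- arm.current_dq(): joint speeds.
- arm.current_tau(): joint torques, N m.
- arm.current_ee_pos(): TCP position.
- arm.current_tool_rot(): TCP orientation.
- arm.current_force(): force on the tool from outside, world axes, zero at the start.
- arm.current_torque(): the same for the moment, N m.
- arm.current_width(): finger opening in m.
- arm.current_grasp_force(): force on a finger pad.
Only numpy, scipy, OpenCV 4.12 (cv2) and the standard library are available. Lean on these libraries where they do the work, as an engineer would, in place of code of your own. Each camera call takes 0.05 s, during which the arm holds its last target. There are 200 camera calls.

## Working session

There is one attempt and no reset: what is moved stays moved. The work goes in short steps, each a Python script; the robot and the scene stay as the last script left them, time stands still between calls to the robot, and variables do not carry over. Pictures are saved under pics/ and viewed, at most 11 in all, crops included, and the job is handed in when it is done.

```bash
ls; mkdir -p pics; python3 - <<'E'
from rig import arm
import cv2,numpy as np
for n in("scene","top"):
    cv2.imwrite(f"pics/{n}0.png",arm.snapshot(n)[:,:,::-1]); c=arm.get_calibration(n); print(n,np.round(c["intrinsics"],1).tolist(),np.round(c["cam_to_world"],3).tolist())
print(arm.grip_depth,arm.current_t(),arm.current_width(),arm.current_tool_rot())
E
```

```text
pics
scene [[569.2, 0.0, 324.8], [0.0, 569.2, 236.5], [0.0, 0.0, 1.0]] [[0.477, 0.612, -0.631, 1.409], [0.879, -0.331, 0.343, -0.444], [0.001, -0.718, -0.696, 1.033], [0.0, 0.0, 0.0, 1.0]]
top [[568.7, 0.0, 324.3], [0.0, 568.7, 242.7], [0.0, 0.0, 1.0]] [[-0.008, -0.984, 0.18, 0.332], [-1.0, 0.009, 0.003, -0.002], [-0.005, -0.18, -0.984, 1.335], [0.0, 0.0, 0.0, 1.0]]
0.0188 0.1 0.09128615161889787 [[ 9.74393688e-01  2.24848662e-01 -1.38877555e-04]
 [ 2.24848675e-01 -9.74393049e-01  1.12241356e-03]
 [ 1.17051863e-04 -1.12489912e-03 -9.99999360e-01]]
```

View pics/top0.png

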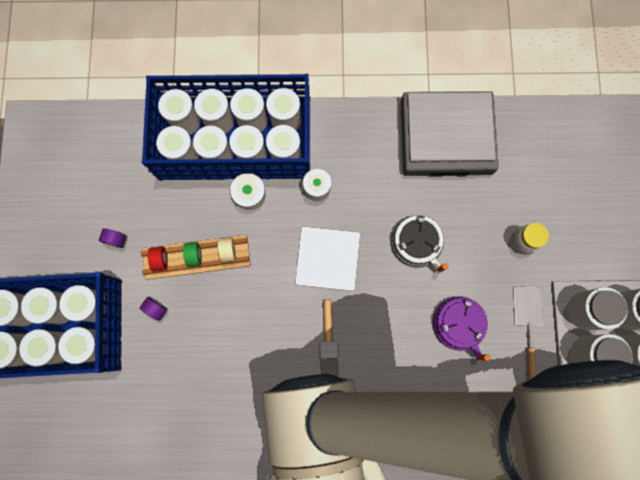

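View pics/scene0.png

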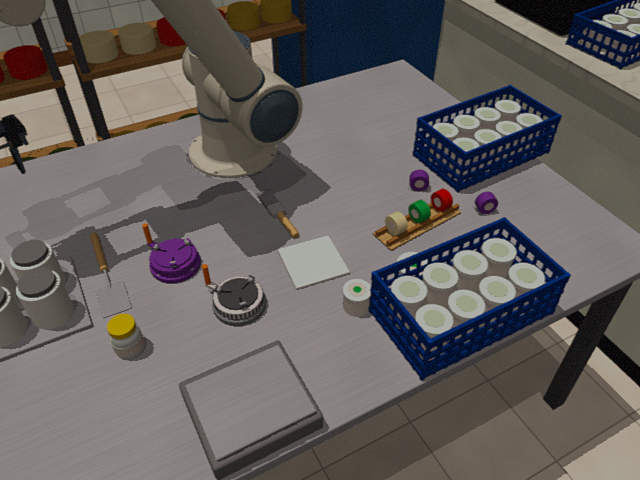

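Candidates for the red cheese are red in the rack at top (158,258), purple discs at (113,238) and (153,308), and red wheels on the background shelf in scene (25,62) and (180,40). I choose the rack one at (158,258). For the chuck I choose the grey one at top (418,240) with its handle top at (444,267), not the purple one at (462,323). The board is at (328,258), and the jar and tubs are at (535,236), (317,183) and (247,190).

```bash
cat > h.py <<'E'
from rig import arm
import cv2,numpy as np
def rays(n,px,cal=None):
    c=cal or arm.get_calibration(n); K=c["intrinsics"];T=np.array(c["cam_to_world"])
    px=np.atleast_2d(np.array(px,float)); d=np.c_[(px[:,0]-K[0][2])/K[0][0],(px[:,1]-K[1][2])/K[1][1]]
    if n=="wrist":
        r=np.linalg.norm(d,axis=1)[:,None]+1e-9; v=np.c_[d/r*np.sin(r),np.cos(r)]
    else: v=np.c_[d,np.ones(len(d))]
    return T[:3,3],v@T[:3,:3].T
def onz(n,px,z,cal=None):
    o,v=rays(n,px,cal); return (o+v*((z-o[2])/v[:,2])[:,None])[:,:2]
def proj(n,P,cal=None):
    c=cal or arm.get_calibration(n); K=np.array(c["intrinsics"]);T=np.linalg.inv(np.array(c["cam_to_world"]))
    p=np.atleast_2d(P)@T[:3,:3].T+T[:3,3]
    if n=="wrist":
        rr=np.linalg.norm(p[:,:2],axis=1)[:,None]+1e-12; th=np.arctan2(rr,p[:,2:]); d=p[:,:2]/rr*th
    else: d=p[:,:2]/p[:,2:]
    return d*[K[0,0],K[1,1]]+[K[0,2],K[1,2]]
def down(yaw):  # tool z down, tool y along world direction yaw (rad)
    y=np.array([np.cos(yaw),np.sin(yaw),0]);z=np.array([0,0,-1.]);return np.c_[np.cross(y,z),y,z]
def blob(img,lo,hi,box=None):
    h=cv2.cvtColor(img,cv2.COLOR_RGB2HSV); m=cv2.inRange(h,np.array(lo),np.array(hi))
    if box: k=np.zeros_like(m);x0,y0,x1,y1=box;k[y0:y1,x0:x1]=1;m=m*k
    n,l,s,c=cv2.connectedComponentsWithStats(m); i=1+np.argmax(s[1:,4]); return c[i],s[i],l==i
E
python3 - <<'E'
from h import *
im=cv2.imread("pics/top0.png")[:,:,::-1].copy()
a=cv2.resize(im[215:295,95:255],None,fx=5,fy=5,interpolation=cv2.INTER_CUBIC)[:,:,::-1]
b=cv2.resize(im[200:290,370:470],None,fx=4,fy=4,interpolation=cv2.INTER_CUBIC)[:,:,::-1]
out=np.zeros((400+0,800,3),np.uint8); out[:400]=a; cv2.imwrite("pics/rackcrop.png",out); cv2.imwrite("pics/chuckcrop.png",b)
for nm,lo,hi,box in(("red",(0,120,60),(6,255,255),(140,235,180,280)),("green",(45,100,40),(80,255,255),(175,235,205,275)),("white",(90,0,200),(130,40,255),(285,215,370,300)),("orange",(3,150,130),(18,255,255),(425,255,455,280))):
    c,s,m=blob(im,lo,hi,box); print(nm,c,s, onz("top",c,{"white":.01,"orange":.085}.get(nm,.044)))
    if nm=="white":
        r=cv2.minAreaRect(np.argwhere(m)[:,::-1].astype(np.float32)); print(onz("top",cv2.boxPoints(r),.01))
# chuck dark face plate ellipse
c=cv2.cvtColor(im,cv2.COLOR_RGB2HSV); m=((c[:,:,2]<90)*255).astype(np.uint8); k=np.zeros_like(m);k[215:265,393:443]=1;m*=k
n,l,s,ce=cv2.connectedComponentsWithStats(m);i=1+np.argmax(s[1:,4]);print(s[i],onz("top",ce[i],.044))
E
```

```text
red [156.16528926 258.69972452] [147 246  20  26 363] [[0.53391461 0.3896125 ]]
green [190.94460641 253.95335277] [183 242  18  24 343] [[0.54422479 0.30994989]]
white [327.48713235 258.04871324] [ 296  227   63   63 3264] [[ 0.53704689 -0.00424498]]
[[ 0.47881169  0.07070084]
 [ 0.6137285   0.05582136]
 [ 0.59695001 -0.08048513]
 [ 0.46267198 -0.06321327]]
orange [444.32 266.  ] [442 264   6   6  25] [[ 0.50522063 -0.2626696 ]]
[ 399  219   40   39 1075] [[ 0.5759828  -0.21531297]]
```

View pics/rackcrop.png

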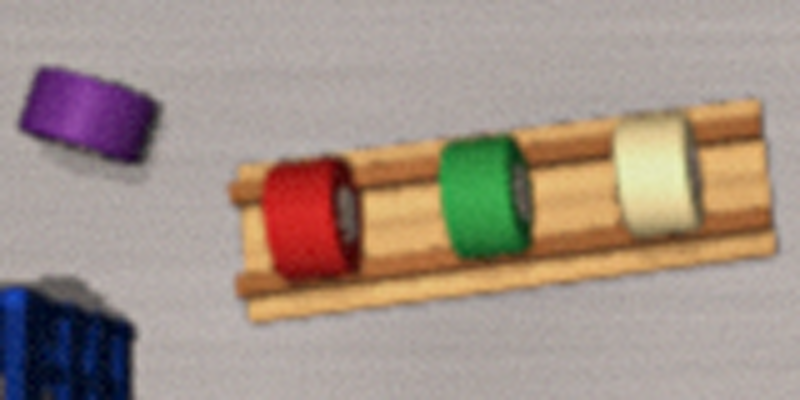

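View pics/chuckcrop.png

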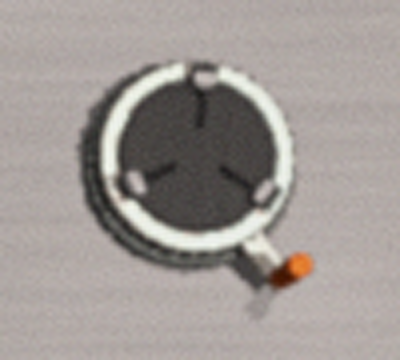

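The close crop shows the red cheese at the rack's left end with green and ivory to its right, which confirms the choice. The grey chuck has open jaws at about top (421,219), (403,246) and (436,248), and its handle is at (444,266).

```bash
python3 - <<'E'
from h import *
yaw=np.radians(7.4); p=np.array([.534,.387,.26])
js=[arm.solve_ik(p,down(yaw+k*np.pi)) for k in(0,1,-1)]
print([None if j is None else np.round(j,1).tolist() for j in js])
c=[k for k,j in zip((0,1),js) if j is not None]; k=min(c,key=lambda k:abs(js[k][5]))
arm.move_to(p,down(yaw+k*np.pi)); 
for g in(1,-1):
  for t in(50,60):
    t_=np.radians(t); z=np.array([np.sin(t_),0,-np.cos(t_)]); y=np.array([0,g,0.]); R=np.c_[np.cross(y,z),y,z]
    for h in (.04,.12):
      j=arm.solve_ik(np.array([.54,0,h])+z*arm.grip_depth,R); print(g,t,h,None if j is None else np.round(j,1).tolist())
cal=arm.get_calibration("wrist");im=arm.snapshot("wrist"); cv2.imwrite("pics/w1.png",im[:,:,::-1])
np.savez("w1.npz",K=cal["intrinsics"],T=cal["cam_to_world"]);print(k,np.round(cal["cam_to_world"],3),np.round(cal["intrinsics"],1).tolist(),arm.current_ee_pos(),arm.current_t())
E
```

```text
[[30.7, 29.1, 68.1, -0.0, 82.8, 23.3], [30.7, 29.1, 68.1, -0.0, 82.8, -156.7], [30.7, 29.1, 68.1, -0.0, 82.8, -156.7]]
1 50 0.04 [-12.1, 55.4, 139.6, 169.8, 64.7, 86.6]
1 50 0.12 [-12.1, 38.1, 137.8, 167.1, 46.0, 91.2]
1 60 0.04 [-13.7, 71.2, 144.8, 168.1, 95.2, 81.9]
1 60 0.12 [-13.7, 53.3, 145.4, 167.9, 78.2, 85.5]
-1 50 0.04 [-12.1, 55.4, 139.6, 169.8, 64.7, -93.4]
-1 50 0.12 [-12.1, 38.1, 137.8, 167.1, 46.0, -88.8]
-1 60 0.04 [-13.7, 71.2, 144.8, 168.1, 95.2, -98.1]
-1 60 0.12 [-13.7, 53.3, 145.4, 167.9, 78.2, -94.5]
0 [[ 0.992  0.123  0.037  0.526]
 [ 0.128 -0.951 -0.283  0.466]
 [ 0.     0.285 -0.958  0.431]
 [ 0.     0.     0.     1.   ]] [[371.6, 0.0, 327.5], [0.0, 371.6, 241.5], [0.0, 0.0, 1.0]] [0.53431101 0.3865197  0.25994513] 3.875
```

View pics/w1.png

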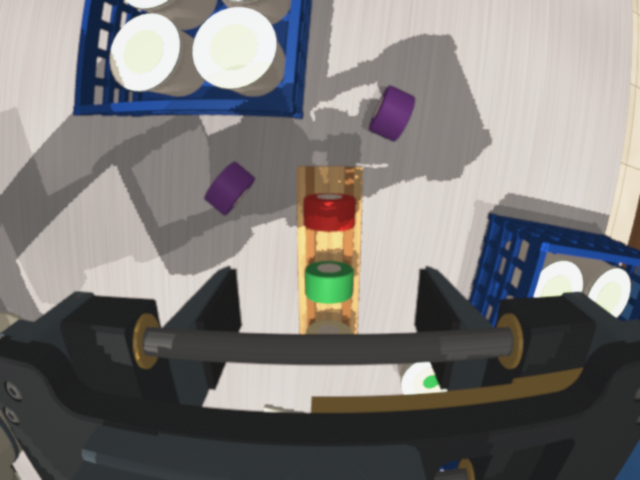

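The wrist view shows red at (330,212) and green at (330,282), centred in the rack between the open fingers. I fit the rack line with projected cylinders against the bounding boxes in both cameras, and scan tilt azimuths for the lay-down.

```bash
python3 - <<'E'
from h import *
from scipy.optimize import least_squares
w=np.load("w1.npz");cw=dict(intrinsics=w["K"],cam_to_world=w["T"])
iw=cv2.imread("pics/w1.png")[:,:,::-1].copy();it=cv2.imread("pics/top0.png")[:,:,::-1].copy()
def bb(im,lo,hi,box):
    c,s,m=blob(im,lo,hi,box);return np.array([s[0]-.5,s[1]-.5,s[0]+s[2]-.5,s[1]+s[3]-.5])
R=((0,110,40),(8,255,255));G=((45,90,30),(85,255,255))
obs=[("wrist",cw,80,bb(iw,*R,(290,180,370,240))),("wrist",cw,0,bb(iw,*G,(290,250,370,310))),
("top",None,80,bb(it,*R,(140,235,180,280))),("top",None,0,bb(it,*G,(175,235,205,275)))]
a=np.linspace(0,2*np.pi,60)
def pb(n,cal,s,q):
    x,y,t=q;ry=np.array([-np.sin(t),np.cos(t),0]);rx=np.array([np.cos(t),np.sin(t),0])
    P=np.vstack([np.array([x,y,.044])+ry*(s*1e-3+e)+.028*(np.cos(a)[:,None]*rx+np.sin(a)[:,None]*[0,0,1]) for e in(-.016,.016)])
    p=proj(n,P,cal);return np.r_[p.min(0),p.max(0)]
T=arm.get_calibration("top")
for o in(obs,obs[:2],obs[2:]):
    f=lambda q:np.concatenate([pb(n,c or T,s,q)-b for n,c,s,b in o])
    r=least_squares(f,[.544,.308,.13],x_scale=[.01,.01,.1]);x,y,t=r.x
    print(np.round(r.x,4),"red",x-.08*np.sin(t),y+.08*np.cos(t),np.round(r.fun,1))
for az in range(-180,180,30):
  for g in (1,-1):
    t_=np.radians(60);d=np.radians(az); z=np.array([np.sin(t_)*np.cos(d),np.sin(t_)*np.sin(d),-np.cos(t_)]); y=g*np.array([-np.sin(d),np.cos(d),0]); M=np.c_[np.cross(y,z),y,z]
    j=arm.solve_ik(np.array([.537,-.004,.045])+z*arm.grip_depth,M); print(az,g,None if j is None else np.round(j).tolist())
E
```

```text
[0.5465 0.3068 0.1142] red 0.5374126723985646 0.38626548772329594 [-1.  -1.8  0.3  0.6 -1.7 -1.5  0.8  0.8  0.4 -1.2  1.6 -1.4 -0.3 -1.5
  1.6  0.4]
[0.5471 0.3063 0.1164] red 0.5378497318190615 0.385786661288318 [-0.6 -1.3  0.6  1.1 -1.2 -1.1  1.2  1.3]
[0.5446 0.3086 0.12  ] red 0.5350582434076406 0.3880098877873196 [-0.5 -0.3  0.8 -0.3 -1.1 -0.7  0.8  1.2]
-180 1 [-4.0, 66.0, 53.0, -4.0, 121.0, 85.0]
-180 -1 [-4.0, 66.0, 53.0, -4.0, 121.0, -95.0]
-150 1 [6.0, 64.0, 58.0, -23.0, 113.0, 68.0]
-150 -1 [6.0, 64.0, 58.0, -23.0, 113.0, -112.0]
-120 1 [15.0, 60.0, 72.0, -38.0, 97.0, 58.0]
-120 -1 [15.0, 60.0, 72.0, -38.0, 97.0, -122.0]
-90 1 [22.0, 55.0, 91.0, -55.0, 76.0, 58.0]
-90 -1 [22.0, 55.0, 91.0, -55.0, 76.0, -122.0]
-60 1 None
-60 -1 None
-30 1 [15.0, 59.0, 133.0, 221.0, 69.0, 100.0]
-30 -1 [15.0, 59.0, 133.0, 221.0, 69.0, -80.0]
0 1 [-15.0, 71.0, 146.0, 167.0, 96.0, 81.0]
0 -1 [-15.0, 71.0, 146.0, 167.0, 96.0, -99.0]
30 1 [-38.0, 59.0, 133.0, 118.0, 65.0, 78.0]
30 -1 [-38.0, 59.0, 133.0, 118.0, 65.0, -102.0]
60 1 [-40.0, 53.0, 112.0, 72.0, 64.0, 107.0]
60 -1 [-40.0, 53.0, 112.0, 72.0, 64.0, -73.0]
90 1 [-34.0, 55.0, 91.0, 46.0, 82.0, 118.0]
90 -1 [-34.0, 55.0, 91.0, 46.0, 82.0, -62.0]
120 1 [-25.0, 60.0, 72.0, 30.0, 101.0, 116.0]
120 -1 [-25.0, 60.0, 72.0, 30.0, 101.0, -64.0]
150 1 [-15.0, 64.0, 58.0, 15.0, 116.0, 104.0]
150 -1 [-15.0, 64.0, 58.0, 15.0, 116.0, -76.0]
```

```bash
python3 - <<'E'
from h import *
R=down(.116); c=np.array([.537,.3865]); 
arm.move_to([*c,.14],R); arm.move_l([*c,.028],feed=.1); arm.grip(.03); print(arm.current_width(),arm.current_grasp_force(),arm.current_ee_pos(),arm.current_force())
if arm.current_width()>.05:
    arm.move_l([*c,.2],feed=.12)
    print(arm.current_width(),arm.current_force(),arm.current_t())
    cv2.imwrite("pics/w2.png",arm.snapshot("wrist")[:,:,::-1])
E
```

```text
0.05544566583868829 30.000731348991394 [0.53641291 0.38643072 0.02797767] [-5.1484791   0.73836176  3.92944391]
0.056039871454284185 [-0.36609416  0.5974519  -1.16487267] 7.9083
```

View pics/w2.png

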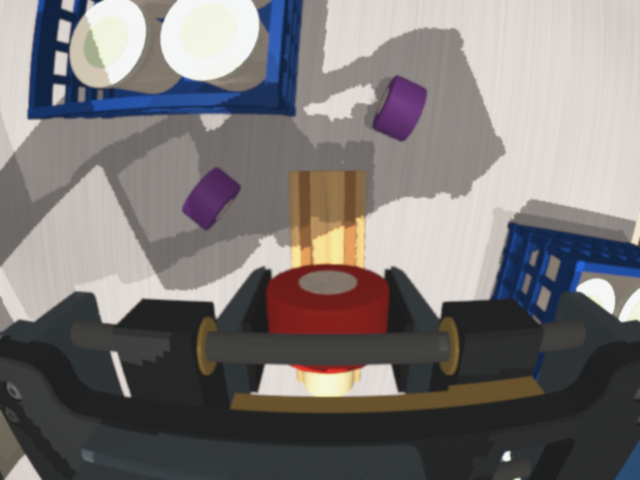

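```bash
python3 - <<'E'
from h import *
t=np.radians(65); z=np.array([0,-np.sin(t),-np.cos(t)]);y=np.array([1.,0,0]);R=np.c_[np.cross(y,z),y,z]
D=.016 # centre to tip
c=np.array([.525,-.02,.010+.016*np.sin(t)+.028*np.cos(t)])
P=lambda dz:c+z*D+[0,0,dz]
print(arm.solve_ik(P(0),R),arm.solve_ik(P(.12),R))
arm.move_to(P(.12),R); f0=arm.current_force(); print(arm.current_t(),f0,arm.current_width())
arm.move_l(P(.008),feed=.1)
f0=arm.current_force()
for dz in np.arange(.006,-.0031,-.001):
    arm.move_l(P(dz),feed=.03); f=arm.current_force()-f0
    if f[2]>2.5: break
print(dz,f,arm.current_ee_pos(),c)
arm.grip(.085); arm.sleep(.3); print(arm.current_width(),arm.current_t())
back=arm.current_ee_pos()-z*.07; arm.move_l(back,feed=.12)
arm.move_l(back+[0,0.03,.1],feed=.25); print(arm.current_t())
im=arm.snapshot("top"); cv2.imwrite("pics/t2.png",im[:,:,::-1]); im=arm.snapshot("scene"); cv2.imwrite("pics/s2.png",im[:,:,::-1])
E
python3 -c "
import cv2,numpy as np
a=cv2.imread('pics/t2.png')[190:310,260:400];b=cv2.imread('pics/s2.png')[200:320,240:380]
cv2.imwrite('pics/c2.png',cv2.resize(np.hstack([a,b]),(784,336),interpolation=2))"
```

```text
[ 22.78027787  58.19756116  92.21915254 -58.41274825  78.79734178
  62.35317277] [ 22.78027787  46.55616928  92.76602083 -57.05090418  84.73419567
  52.87839513]
9.475 [-0.27734665 -1.06883446 -0.90541719] 0.055606418632244546
-0.001 [1.03787097 0.72230233 4.90970238] [ 0.5250597  -0.03451932  0.02890048] [ 0.525      -0.02        0.03633424]
0.08522223393393057 13.6667
14.9667
```

View pics/c2.png

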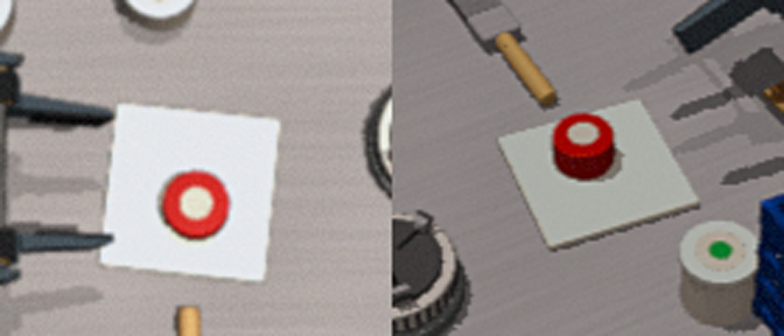

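The red cheese now lies flat on the board at about top (330,263). Next I look at the chuck and then the cheese with the wrist camera from straight above, rectified to plane coordinates.

```bash
cat >> h.py <<'E'
def rect(n,im,cal,c,z,half=.12,s=.0005):
    N=int(2*half/s); g=(np.arange(N)+.5)*s-half
    X,Y=np.meshgrid(c[1]-g,c[0]-g)  # cols: -y, rows: -x
    P=np.c_[Y.ravel(),X.ravel(),np.full(N*N,z)]; p=proj(n,P,cal).astype(np.float32)
    return cv2.remap(im,p[:,0].reshape(N,N),p[:,1].reshape(N,N),cv2.INTER_LINEAR)
E
python3 - <<'E'
from h import *
R=down(np.pi/2)
def look(p,c,z,nm):
    arm.move_to(p,R);arm.sleep(.2); cal=arm.get_calibration("wrist");im=arm.snapshot("wrist")
    cv2.imwrite(f"pics/{nm}_raw.png",im[:,:,::-1]); r=rect("wrist",im,cal,c,z);cv2.imwrite(f"pics/{nm}.png",r[:,:,::-1]);np.savez(nm+".npz",K=cal["intrinsics"],T=cal["cam_to_world"]);return im,cal,r
im,cal,r=look([.50,-.01,.25],[.525,-.008],.042,"wc")
c,s,m=blob(r,(0,110,60),(10,255,255)); p=np.argwhere(m)[:,::-1].astype(np.float32); (cx,cy),rad=cv2.minEnclosingCircle(p)
print("cheese",.525+.12-cy*.0005,-.008+.12-cx*.0005,rad*.0005,s)
im,cal,r=look([.55,-.215,.27],[.575,-.216],.044,"wk")
h=cv2.cvtColor(r,cv2.COLOR_RGB2HSV);m=((h[:,:,2]<95)&(np.hypot(*(np.indices(h.shape[:2])-240))<115)).astype(np.uint8)
n,l,s,ce=cv2.connectedComponentsWithStats(m);i=1+np.argmax(s[1:,4]);print("chuck",s[i],.575+.12-ce[i][1]*.0005,-.216+.12-ce[i][0]*.0005)
r9=rect("wrist",im,cal,[.575,-.216],.090); c,s,m=blob(r9,(3,150,110),(18,255,255)); print("handle",s,c); 
cv2.imwrite("pics/wk2.png",np.hstack([r[90:390,40:440],r9[180:480,80:480]])[:,:,::-1]);print(arm.current_t())
E
```

```text
cheese 0.5231396102905274 -0.01011579895019532 0.028867008209228516 [ 191  186  107  116 7467]
chuck [  153   142   166   153 14356] 0.5892584981889105 -0.20980771106157703
handle [315 362  32  31 589] [332.40237691 375.82512733]
18.7333
```

View pics/wk2.png

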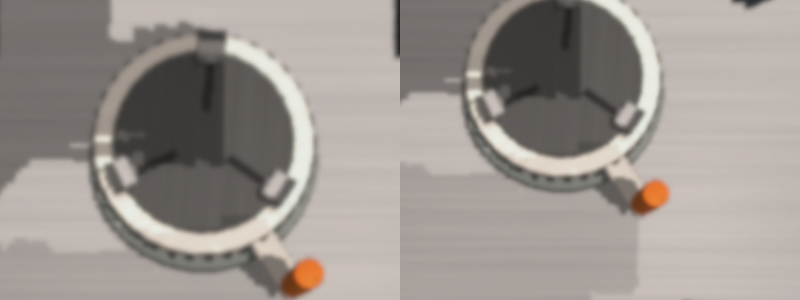

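The rectified chuck centre is at left crop (204,143), which gives (0.5785,-0.218). The jaws are open and the handle top is at right crop (656,193), about (0.5085,-0.264). Now I regrasp from above and place the cheese in the chuck.

```bash
python3 - <<'E'
from h import *
R=down(np.pi/2); a=np.array([.525,-.0102]); k=np.array([.5785,-.218]); h=.014
arm.move_to([*a,.12],R); arm.move_l([*a,.010+h],feed=.1); arm.grip(.03); print(arm.current_width(),arm.current_grasp_force(),arm.current_t())
assert arm.current_width()>.05
arm.move_l([*a,.15],feed=.15); print(arm.current_width())
arm.move_l([*k,.15],feed=.2); arm.move_l([*k,.044+h+.006],feed=.1); arm.sleep(.2); f0=arm.current_force()
for dz in np.arange(.004,-.0021,-.001):
    arm.move_l([*k,.044+h+dz],feed=.03); f=arm.current_force()-f0
    if f[2]>2: break
print(dz,f,arm.current_width(),arm.current_ee_pos())
arm.grip(.075); arm.sleep(.2); arm.move_l([*k,.16],feed=.15); arm.move_l([.55,-.215,.27],feed=.2); arm.sleep(.2)
cal=arm.get_calibration("wrist");im=arm.snapshot("wrist");
r0=rect("wrist",im,cal,[.575,-.216],.044);r7=rect("wrist",im,cal,[.575,-.216],.076)
cv2.imwrite("pics/pl.png",np.hstack([r0[90:390,40:440],r7[90:390,40:440]])[:,:,::-1])
c,s,m=blob(r7,(0,110,60),(10,255,255));print("cheese",s,c,arm.current_t())
E
```

```text
0.055436497931655525 30.00078946352005 21.4083
0.05538468176785099
0.0 [0.99513991 0.62157952 4.58083224] 0.05528278788501276 [ 0.57860932 -0.21805279  0.0581568 ]
cheese [ 189  177  112  122 8506] [244.33458735 238.2915589 ] 28.5917
```

View pics/pl.png

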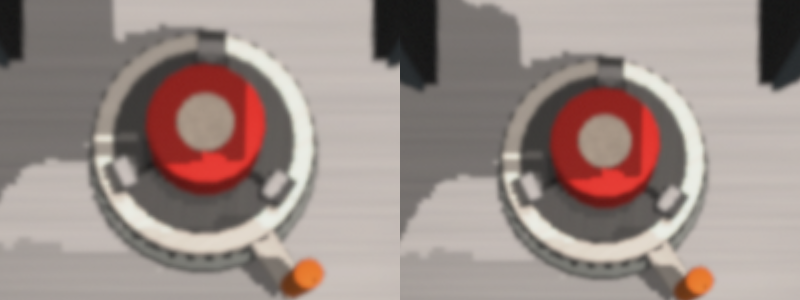

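The cheese is flat and centred in the chuck: rectified centre (244,233) is the same as the face's, and the jaws are still open. Now the handle.

```bash
python3 - <<'E'
from h import *
k=np.array([.5785,-.218]); th0=np.arctan2(-.264-k[1],.5085-k[0]); rr=.085
pos=lambda th,z:np.array([k[0]+rr*np.cos(th),k[1]+rr*np.sin(th),z]); R=lambda th:down(th-np.pi/2)
for d in(0,.6,1.3):
    j=arm.solve_ik(pos(th0-d,.05),R(th0-d)); print(None if j is None else np.round(j).tolist())
Z=.05
arm.grip(.045)
arm.move_to(pos(th0,.14),R(th0)); arm.move_l(pos(th0,Z),feed=.12); print(arm.current_force()); arm.grip(.018); arm.sleep(.1); print(arm.current_width(),arm.current_force(),arm.current_t())
d=0; ft=0
while d<1.45:
    step=.1 if d<.7 else .015
    d+=step; th=th0-d; arm.move_l(pos(th,Z),R(th),feed=.06); f=arm.current_force(); ft=-f@np.array([np.sin(th),-np.cos(th),0])
    print(round(d,3),np.round(f,1),round(ft,1),round(arm.current_t(),1))
    if ft>15 or arm.current_t()>58: break
E
```

```text
[-34.0, 36.0, 94.0, -0.0, 50.0, -157.0]
[-30.0, 34.0, 99.0, -0.0, 47.0, -119.0]
[-24.0, 34.0, 99.0, -0.0, 47.0, -73.0]
[ 0.16075645 -0.15784404  0.8664659 ]
0.018115050161581738 [ 0.1747386   0.16304751 -0.85515273] 31.55
0.1 [-0.5  0.2  0. ] -0.4 31.8
0.2 [ 0.4 -0.1 -0.2] 0.2 32.1
0.3 [ 0.4 -0.4  0.4] 0.5 32.4
0.4 [ 0.1 -0.3  0.1] 0.3 32.7
0.5 [-0.5 -0.1  0.5] 0.0 33.0
0.6 [-0.9 -0.4  0.8] 0.4 33.3
0.7 [-0.1  0.4  0.1] -0.4 33.6
0.715 [-0.3 -2.1 -0.4] 2.1 33.8
0.73 [ 0.4 -3.7 -0.3] 3.6 34.1
0.745 [ 0.5 -2.5 -1. ] 2.4 34.3
0.76 [ 1.3 -2.6 -1.1] 2.3 34.6
0.775 [-0.5 -2.3 -0.5] 2.3 34.8
0.79 [ 1.2 -2.2 -0.2] 1.9 35.1
0.805 [ 2.  -1.5 -0.8] 1.0 35.3
0.82 [ 0.6 -1.6 -0.3] 1.5 35.6
0.835 [ 1.6 -2.2 -0.3] 1.7 35.8
0.85 [ 1.  -2.2 -0.3] 1.9 36.1
0.865 [ 0.6 -2.5  0.4] 2.2 36.3
0.88 [ 0.6 -1.5  0.6] 1.2 36.6
0.895 [ 1.4 -1.1  0.5] 0.6 36.8
0.91 [ 0.  -2.2  0.1] 2.1 37.1
0.925 [ 1.1 -0.5  0.7] 0.1 37.3
0.94 [ 0.4 -2.5  1.1] 2.2 37.6
0.955 [-1.2 -2.   0.3] 2.3 37.8
0.97 [-0.7 -2.6  1.3] 2.7 38.1
0.985 [-0.8 -2.   1.5] 2.2 38.3
1.0 [-0.4 -0.8  0.5] 0.9 38.6
1.015 [-1.  -1.1  0.3] 1.4 38.8
1.03 
[... 243 characters left out ...]
0.8
1.15 [-1.8 -1.2 -0.1] 2.0 41.1
1.165 [-3.1 -1.   0.3] 2.6 41.3
1.18 [-3.4 -0.   0.8] 1.9 41.6
1.195 [-1.8 -1.3 -0.5] 2.1 41.8
1.21 [-2.6 -0.5 -0.1] 1.9 42.1
1.225 [-2.8 -0.3 -1.6] 1.9 42.3
1.24 [-3.5 -1.6 -0.5] 3.4 42.6
1.255 [-2.9 -0.5 -0. ] 2.2 42.8
1.27 [-3.6 -1.3 -0.2] 3.3 43.1
1.285 [-4.4 -2.  -0.1] 4.3 43.3
1.3 [-5.1 -2.2 -0.2] 5.0 43.6
1.315 [-4.2 -3.   0.1] 5.0 43.8
1.33 [-6.3 -3.3 -0.1] 6.7 44.1
1.345 [-6.6 -4.   0.6] 7.5 44.3
1.36 [-5.8 -5.3  1.3] 7.9 44.6
1.375 [-6.8 -5.5  1. ] 8.7 44.8
1.39 [-6.3 -6.4  1.3] 9.0 45.1
1.405 [-7.8 -6.7  1.2] 10.3 45.3
1.42 [-7.7 -7.4  2.1] 10.7 45.6
1.435 [-9.4 -8.7  1.9] 12.8 45.8
1.45 [-9.2 -8.7  1.7] 12.6 46.1
1.465 [-9.7 -9.4  3.2] 13.5 46.3
```

```bash
python3 - <<'E'
from h import *
k=np.array([.5785,-.218]); th0=np.arctan2(-.264-k[1],.5085-k[0]); rr=.085
pos=lambda th,z:np.array([k[0]+rr*np.cos(th),k[1]+rr*np.sin(th),z]); R=lambda th:down(th-np.pi/2)
d=1.465; print(arm.current_width(),arm.current_ee_pos()-pos(th0-d,.05),arm.current_force())
im=arm.snapshot("scene"); cv2.imwrite("pics/hs.png",cv2.resize(im[200:340,140:340],None,fx=4,fy=4,interpolation=2)[:,:,::-1])
im=arm.snapshot("wrist"); cv2.imwrite("pics/hw.png",im[:,:,::-1])
E
```

```text
0.0177075464137651 [-7.93997737e-04 -5.62306928e-04 -7.75096131e-05] [-9.71315655 -9.36656594  3.17514025]
```

View pics/hw.png

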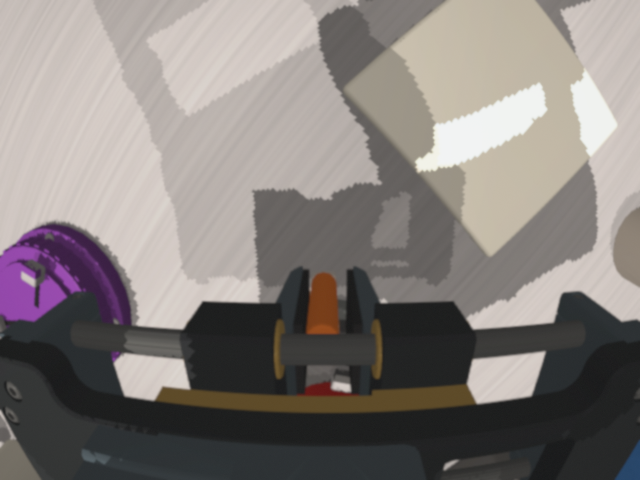

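The pin at (322,305) is between the fingers, against the trailing one, and the force is building smoothly. I push on to about 18 N.

```bash
python3 - <<'E'
from h import *
k=np.array([.5785,-.218]); th0=np.arctan2(-.264-k[1],.5085-k[0]); rr=.085
pos=lambda th,z:np.array([k[0]+rr*np.cos(th),k[1]+rr*np.sin(th),z]); R=lambda th:down(th-np.pi/2)
d=1.465
while d<1.7:
    d+=.025; th=th0-d; arm.move_l(pos(th,.05),R(th),feed=.06); f=arm.current_force(); ft=-f@np.array([np.sin(th),-np.cos(th),0])
    print(round(d,3),round(ft,1),round(arm.current_width(),4),round(arm.current_t(),1))
    if ft>17.5 or arm.current_t()>55: break
arm.sleep(.3); print(arm.current_force())
arm.grip(.045); arm.move_l(pos(th,.15),feed=.15); arm.move_to([.55,-.215,.27],down(np.pi/2)); arm.sleep(.2)
cal=arm.get_calibration("wrist");im=arm.snapshot("wrist")
r0=rect("wrist",im,cal,[.575,-.216],.055);r7=rect("wrist",im,cal,[.575,-.216],.076);r9=rect("wrist",im,cal,[.575,-.216],.09)
cv2.imwrite("pics/fin.png",np.hstack([r0[90:390,40:440],r9[120:420,40:440]])[:,:,::-1])
c,s,m=blob(r7,(0,110,60),(10,255,255));print("cheese",s); c,s,m=blob(r9,(3,150,110),(18,255,255),(0,300,480,480)); print("handle",s,c,.695-c[1]*.0005,-.096-c[0]*.0005,arm.current_t())
E
```

```text
1.49 15.0 0.0179 46.7
1.515 15.5 0.0179 46.9
1.54 17.5 0.0183 47.2
[-13.18002979 -12.7809297    4.19361485]
cheese [ 188  177  112  121 8416]
handle [120 348  37  33 772] [138.09585492 364.05310881] 0.5129734455958549 -0.1650479274611399 50.175
```

View pics/fin.png

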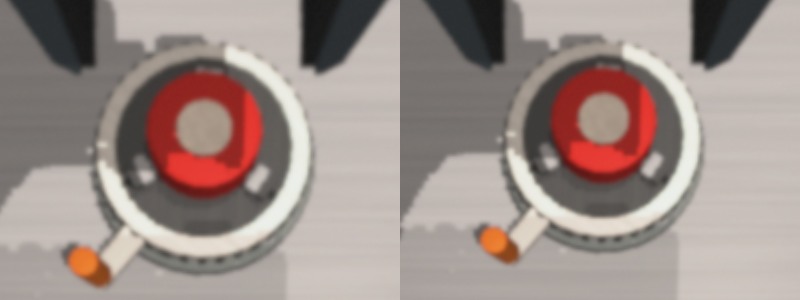

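The final view shows the jaws in against the centred cheese. The handle is at right crop (492,241), turned about 1.3 rad, and the gripper is clear.

```bash
python3 -c "
from rig import arm
print(arm.sign_off())"
```

```text
the job is handed in; nothing more can be done
None
```

I handed the job in at about 50 s: the red cheese was laid on the board, regrasped from above, and clamped in the middle of the grey chuck with about 18 N on the handle, then let go. The hand-in gave no verdict, and I had no direct reading of the force at each jaw.

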